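Stack a well plate and its lid on the plate shaker

TASK

Load the shaker: set the orange well plate on the blue plate that is clipped to the shaker, then put the white lid on the orange plate. The cut corners must match so that each skirt drops over the plate below and sits flat on it. Set each one down rather than dropping it, and leave the green square-cornered plate where it is.

Things in the scene. Friction and masses are not known exactly. Their poses are not given: they have to be found in the camera images.
- blue_ledge (a point): Centre of the blue plate's ledge, 88 mm above the bench; z up. Plate clipped to a fixed white shaker (190 x 160, platform 64 high). 96 (x) x 60 (y) mm, the two +x corners cut off by 20 mm, the -x ones square. On the ledge stands a tapered block with dark wells, 8 high, 83 x 47 at foot, 73 x 37 at top, cut alike; the next plate's skirt goes over it with 3.5 mm play and rests on the ledge.
- orange_center (a point): Centre, half-way up, of the loose orange well plate, 32 mm high: skirt 24, then ledge and tapered block 8, all shaped as on the blue plate (96 x 60, the two +x corners cut). Hollow below, skirt wall 3 mm; grip it by the skirt across the 60 mm. 50 to 100 g. z up; lies on the bench with +x (cut end) away from the robot within 30 degrees. Seated, this point is 16 mm above the blue ledge.
- lid_center (a point): Centre, half-way up, of the loose white opaque lid, 20 mm high, flat top with a grey panel; outline 96 x 60 mm, the two +x corners cut by 20 mm. Hollow below, skirt wall 3 mm; grip it by the skirt across the 60 mm. 35 to 70 g. z up; lies open side down on the bench, +x (cut end) away from the robot within 30 degrees. Seated, its underside is 8 mm and this point 18 mm above the orange centre.
- green_center (a point): Centre, half-way up, of the loose green well plate, 96 (x) x 60 (y) x 32 mm, like the orange one but with four square corners. A bystander, to be left alone.
There are look-alikes about, which are no part of the job. Of the things that look like the part that bears lid_center, take the one that is farthest from the robot's base at the start. Of the things that look like the part that bears orange_center, take the one that is nearest to the robot's base at the start.

How it is judged:
On the way, in this order (a step that is already met when the one before it is completed fails the run):
1. the orange plate sits on the blue plate, skirt over its block, let go (horizontal distance between orange_center and blue_ledge below 0.012 m and z of orange_center in the frame of blue_ledge between 0.012 and 0.019 m and angle between the x axis of orange_center and the x axis of blue_ledge, either way round below 0.18 rad and angle between orange_center's own z axis and vertical below 0.12 rad and contact force between the fingers and orange_plate below 0.2 N and linear speed of orange_plate below 0.03 m/s), for 0.2 s.
2. the white lid sits on the orange plate, let go (horizontal distance between lid_center and orange_center below 0.012 m and z of lid_center in the frame of orange_center between 0.014 and 0.021 m and angle between the x axis of lid_center and the x axis of orange_center, either way round below 0.18 rad and angle between lid_center's own z axis and vertical below 0.12 rad and contact force between the fingers and white_lid below 0.2 N and linear speed of white_lid below 0.03 m/s), for 0.2 s.
At the end, for the whole second after the job is handed in: Orange plate on the blue one and lid on the orange one, each within 12 mm and 10 degrees of the one below, within 7 degrees of level and 3 mm of fully down (possible only with the cut corners matched), released and still; green plate within 30 mm of its start (all of step 1 and all of step 2 and distance of green_center from where it was at the start of the episode below 0.03 m); the robot touches nothing.
It fails at once if the green plate was moved more than 30 mm (distance of green_center from where it was at the start of the episode above 0.03 m).
It fails at once if the orange plate was dropped onto the shaker (horizontal distance between orange_center and blue_ledge below 0.04 m and linear speed of orange_plate above 0.9 m/s and contact force between the fingers and orange_plate below 0.1 N).
It fails at once if the lid was dropped onto the stack (horizontal distance between lid_center and blue_ledge below 0.04 m and linear speed of white_lid above 0.9 m/s and contact force between the fingers and white_lid below 0.1 N).
It also fails if it takes over 61 s, if anything falls off the work surface, if the arm or the gripper's body presses on something with over 40 N, if the wrist force passes 120 N, or if a joint passes its speed limit or range.

ROBOT

A 7-joint arm with a two-finger parallel gripper is mounted at the origin on the work surface. World frame = base frame: x ahead of the robot, y to its left, z up, the work surface at z = 0. Lengths are in m, angles in rad, forces in N, time in s.
With the tool pointing down it reaches from about 0.35 to 0.9 m from the base axis. Payload 8.1 kg.
Tool frame: the origin (TCP) lies between the finger pads; the fingertips stand ahead of it and the grasp point (between the pads) is the TCP (arm.nose_length is the z of the fingertips in the tool frame, in m); z points along the fingers, y is the line along which they close (so a half turn about z gives the same grasp; the last joint's range is limited). The gripper opens to 92 mm and grips with 3 to 60 N. Pads are 19 mm wide; open, the fingers measure 130 mm over their backs; the gripper's body (75 mm by 190 mm) begins 47 mm behind the grasp point.
Start: joints at [-1.424, 0.434, 0.025, 1.573, -0.012, 1.134, -0.075], TCP at [0.155, 0.606, 0.246] pointing down, gripper open.
Joint ranges: [-2.62, 2.62], [-0.44, 2.09], [-1.27, 1.32], [0.08, 2.57], [-1.32, 4.46], [0.12, 2], [-2.74, 2.74]. Speed limits (rad/s): [2.22, 2.22, 3.01, 3.01, 3.14, 3.14, 3.14].

INTERFACE

Orientations are given as a rotation vector (axis times angle).
In Python, from cell import sensors, optics, arm gives the robot as it stands.
- The arm moves only by the tool arm_command, never from a script. Its argument "deltas" is one flat list of numbers, 7 for each row, row after row: the turn, a rotation vector about the world's x, y, z as a fraction of full scale, then the shift along the world's x, y, z as a fraction of full scale, then the finger opening in mm, from 0 to 91.8. In form: [wx, wy, wz, dx, dy, dz, fingers, wx, wy, wz, dx, dy, dz, fingers, ...]. A call has 1 to 20 rows; each row is the pose to reach, as a shift and turn from the pose commanded when the call began; what a row does not reach only later rows make up. Full scale, the value 1, is 1 m for a shift and 90 degrees for a turn. A row lasts 1/10 s, in which the tool goes at most 50 mm and 8.59 degrees, less where a joint would pass 70% of its speed; a pose out of reach is approached as far as the arm can. A call with a number of a shift or a turn outside -1 to 1 is refused whole. A call with a gripper value outside its range is refused whole. The fingers move at their own pace and stop on an object; "force" is the grip in N (left out, the last holds). Time passes only in rows, so rows that repeat a pose let the fingers close. It gives the time, the measured TCP pose, the force, the opening and the grip force at its end, in the units of the state.
- sensors.observe(): the state, without advancing time (a new reading comes with each control period).
- optics.get_image(name): name is "scene" or "top" or "wrist"; returns the picture (420x560x3 uint8, blue, green, red); there is no depth.
- optics.calibration(name): a dict with "camera_matrix" (3x3 intrinsics, pixels), "D" ([k1, k2, p1, p2, k3] as OpenCV has them; the pictures are not rectified), "rvec" (rotation vector, rad) and "tvec" (3), from world to camera coordinates, as OpenCV has them. Camera axes: x right, y down, z forward; pixel columns grow to the right and rows downward; lengths in m; the calibration is good to about 2 mm. A picture is of the moment at which its call begins: read the wrist's pose just before it. calibration takes no time and is no camera call; for the wrist camera it gives the pose at the moment of the call.
- arm.sign_off(): hands the job in; it is judged then, once.
The state is a dict: "clock": time; "joints": joint angles; "dq": joint speeds; "joint_efforts": joint torques, N m; "position": TCP position; "ee_rot": TCP orientation; "force": force on the tool from outside, world axes, zero at the start; "ft_torque": the same for the moment, N m; "width": opening from 0.0 (shut) to 1.0 (fully open); "gripper_force": force on a finger pad.
Only numpy, scipy, OpenCV 4.12 (cv2) and the standard library are available. Lean on these libraries where they do the work, as an engineer would, in place of code of your own. Each camera call takes 0.05 s, during which the arm holds its last target. There are 200 camera calls.

## Working session

There is one attempt and no reset: what is moved stays moved. The work goes in short steps, Python scripts to look and compute and a tool call to move; the robot and the scene stay as the last step left them, time stands still between calls to the robot, and variables do not carry over. Pictures are saved under pics/ and viewed, at most 10 in all, crops included, and the job is handed in when it is done.

Besides the shell and the picture viewer there is one more tool, called by a JSON object that holds its "op" and its "data", one argument or row to a line. arm_command: Moves the arm, as the interface text tells. Its arguments: {"type":"object","properties":{"deltas":{"type":"array","items":{"type":"number"}},"force":{"type":"number"}},"required":["deltas"]}

```bash
ls; mkdir -p pics
python3 - <<'E'
from cell import sensors, optics, arm
import cv2,numpy as np
a=optics.get_image("scene");b=optics.get_image("top")
cv2.imwrite("pics/scene0.png",a);cv2.imwrite("pics/top0.png",b)
for n in("scene","top","wrist"):print(n,optics.calibration(n))
print(sensors.observe(),arm.nose_length)
E
```

```text
pics
scene {'camera_matrix': array([[442.53640601,   0.        , 284.60532741],
       [  0.        , 442.53640601, 210.41635672],
       [  0.        ,   0.        ,   1.        ]]), 'D': array([-0.10882641,  0.        ,  0.        ,  0.        ,  0.        ]), 'rvec': array([ 1.75454085,  1.57434134, -0.73358083]), 'tvec': array([-0.14816627, -0.24657035,  1.4318335 ])}
top {'camera_matrix': array([[546.20698981,   0.        , 286.39543992],
       [  0.        , 546.20698981, 207.6290409 ],
       [  0.        ,   0.        ,   1.        ]]), 'D': array([-0.13949029,  0.        ,  0.        ,  0.        ,  0.        ]), 'rvec': array([ 2.15703749, -2.07122401,  0.21861508]), 'tvec': array([0.10393841, 0.52827653, 1.18598297])}
wrist {'camera_matrix': array([[306.90698721,   0.        , 278.94289073],
       [  0.        , 306.90698721, 209.64092644],
       [  0.        ,   0.        ,   1.        ]]), 'D': array([0.00593914, 0.        , 0.        , 0.        , 0.        ]), 'rvec': array([-2.29599267, -1.78542275, -0.25010545]), 'tvec': array([-0.62416272, -0.03540908,  0.38915613])}
{'clock': 0.1, 'joints': array([-1.42361126,  0.43511602,  0.02496818,  1.57402558, -0.01158015,
        1.13399963, -0.0751064 ]), 'dq': array([ 1.49031823e-03,  1.64919675e-03, -9.09344794e-05, -2.72646382e-03,
       -3.52535580e-04, -5.92501499e-04, -1.49063297e-03]), 'joint_efforts': array([ 2.33774030e-03, -6.69122171e+01,  9.87275876e-01, -3.15144432e+01,
       -6.06324244e-02,  3.75098130e-02,  6.07745210e-05]), 'position': array([0.15444102, 0.60516133, 0.24503901]), 'ee_rot': array([-3.91435830e-01, -3.11707786e+00,  2.20476461e-03]), 'force': array([ 0.16113094, -0.00444684, -0.19324789]), 'ft_torque': array([-0.00228593,  0.03465241, -0.00988473]), 'gripper_force': 0.0, 'width': 1.0000069967741467} 0.019
```

View pics/top0.png

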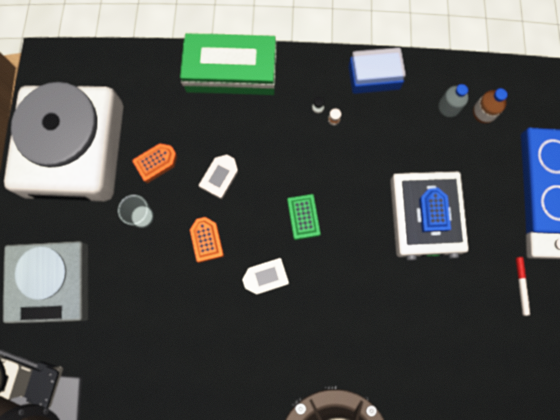

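View pics/scene0.png

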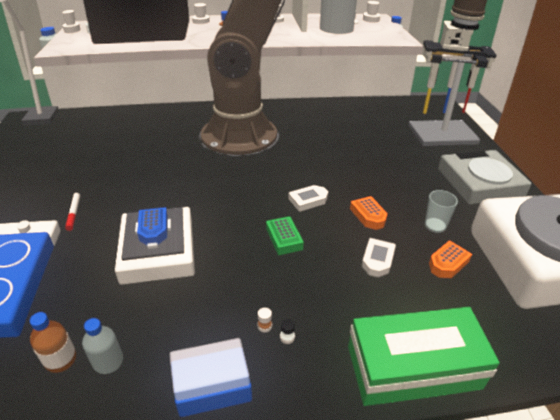

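Top view: the orange look-alikes are at (206,240) and (155,162); I take the nearer one, (206,240). The lid look-alikes are at (219,176) and (266,276); I take the farther one, (219,176). Green is at (304,216), and the blue plate on the shaker at (435,210). Next I fit the outlines.

```bash
cat > h.py <<'E'
import cv2,numpy as np
from scipy.optimize import minimize
from cell import sensors,optics,arm
def outl(L,W,c,z): 
    return [(x,y,z) for x,y in [(-L/2,-W/2),(L/2-c,-W/2),(L/2,-W/2+c),(L/2,W/2-c),(L/2-c,W/2),(-L/2,W/2)]]
def prism(kind):
    if kind=="lid": return np.array(outl(.096,.06,.02,0)+outl(.096,.06,.02,.02))
    z0=.064 if kind=="blue" else 0
    return np.array(outl(.096,.06,.02,z0)+outl(.096,.06,.02,z0+.024)+outl(.073,.037,.02,z0+.032))
def mask(img,kind):
    h,s,v=[c.astype(int) for c in cv2.split(cv2.cvtColor(img,cv2.COLOR_BGR2HSV))]
    if kind=="lid": m=(s<60)&(v>140)
    elif kind=="blue": m=(abs(h-112)<14)&(s>120)&(v>60)
    else: m=(abs(h-9)<8)&(s>120)&(v>80)
    return m.astype(np.uint8)
def fit(img,cal,kind,px,p0,S=4):
    m=mask(img,kind)
    n,lab,st,cen=cv2.connectedComponentsWithStats(m)
    i=min((i for i in range(1,n) if st[i,4]>60),key=lambda i:np.hypot(*(cen[i]-px)))
    hull=cv2.convexHull(np.argwhere(lab==i)[:,::-1].astype(np.int32))[:,0]
    x,y,w,hh=st[i,:4];o=np.array([x-20,y-20]);sz=((hh+40)*S,(w+40)*S)
    t=(lab==i).astype(np.uint8)[y-20:y+hh+20,x-20:x+w+20]
    hm=np.zeros(t.shape,np.uint8);cv2.fillConvexPoly(hm,(hull-o).astype(np.int32),1)
    T=cv2.resize(hm*255,(sz[1],sz[0]),interpolation=cv2.INTER_LINEAR)>127
    P=prism(kind)
    def cost(q):
        c,s=np.cos(q[2]),np.sin(q[2])
        X=P@np.array([[c,-s,0],[s,c,0],[0,0,1]]).T+[q[0],q[1],0]
        u=cv2.projectPoints(X,cal["rvec"],cal["tvec"],cal["camera_matrix"],np.array(cal["D"]))[0][:,0]
        u=(u-o+.5)*S-.5
        M=np.zeros(sz,np.uint8);cv2.fillConvexPoly(M,cv2.convexHull(np.round(u*16).astype(np.int32)),1,shift=4)
        M=M>0
        return 1-(M&T).sum()/max(1,(M|T).sum())
    best=None
    for a in np.arange(-.6,.61,.3):
        q=np.array([*p0,a]);r=minimize(cost,q,method="Nelder-Mead",options=dict(initial_simplex=[q,q+[.02,0,0],q+[0,.02,0],q+[0,0,.2]],xatol=1e-5,fatol=1e-5))
        if best is None or r.fun<best.fun:best=r
    return best.x.round(4),round(best.fun,3)
def ground(cal,px,z):
    R=cv2.Rodrigues(cal["rvec"])[0];n=cv2.undistortPoints(np.array([[px]],float),cal["camera_matrix"],np.array(cal["D"]))[0,0]
    d=R.T@[n[0],n[1],1];c=-R.T@cal["tvec"];return (c+d*(z-c[2])/d[2])[:2]
E
python3 - <<'E'
from h import *
for cam,pts in(("top",dict(orange=(206,240),lid=(219,176),blue=(435,210))),("scene",dict(orange=(369,212),lid=(379,256),blue=(152,225)))):
    img=cv2.imread(f"pics/{cam}0.png");cal=optics.calibration(cam)
    for k,p in pts.items():
        g=ground(cal,p,.08 if k=="blue" else .015);print(cam,k,g.round(3),fit(img,cal,k,p,g))
    if cam=="top":
        print("green",ground(cal,(304,216),.016),"otherlid",ground(cal,(266,276),.01),"otherorange",ground(cal,(155,162),.016),"beaker",ground(cal,(135,212),.0))
        cv2.imwrite("pics/crop.png",cv2.resize(img[130:300,110:340],None,fx=3,fy=3,interpolation=cv2.INTER_CUBIC))
E
```

```text
top orange [0.447 0.309] (array([0.4522, 0.3106, 0.2264]), np.float64(0.123))
top lid [0.602 0.288] (array([ 0.6077,  0.2872, -0.4669]), np.float64(0.043))
top blue [ 0.527 -0.209] (array([ 0.5296, -0.2079,  0.0803]), np.float64(0.038))
green [0.51322072 0.08352679] otherlid [0.3705074  0.16579762] otherorange [0.63026057 0.44505489] beaker [0.50923305 0.4863539 ]
scene orange [0.45  0.309] (array([0.4516, 0.3114, 0.2849]), np.float64(0.112))
scene lid [0.606 0.29 ] (array([ 0.6033,  0.2899, -0.4865]), np.float64(0.062))
scene blue [ 0.528 -0.205] (array([ 0.5232, -0.2069,  0.0868]), np.float64(0.053))
```

View pics/crop.png

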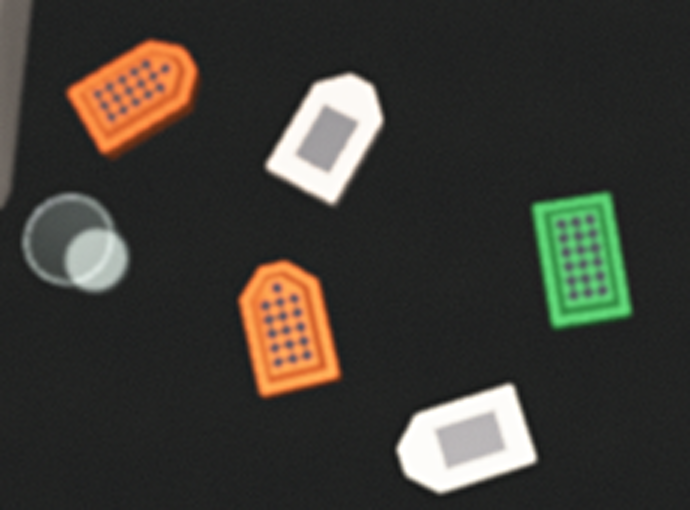

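The crop confirms the choice. The near orange plate has its cut end pointing up and turned about +15°. The far lid at crop (325,138) has its cut end up and turned about -27°. The hover over the orange plate comes next.

{"op": "arm_command", "data": {
  "deltas": [0, 0, 0.31, 0.297, -0.295, -0.03, 91.8, 0, 0, 0.31, 0.297, -0.295, -0.03, 91.8, 0, 0, 0.31, 0.297, -0.295, -0.03, 91.8, 0, 0, 0.31, 0.297, -0.295, -0.03, 91.8, 0, 0, 0.31, 0.297, -0.295, -0.03, 91.8, 0, 0, 0.31, 0.297, -0.295, -0.03, 91.8, 0, 0, 0.31, 0.297, -0.295, -0.03, 91.8, 0, 0, 0.31, 0.297, -0.295, -0.03, 91.8, 0, 0, 0.31, 0.297, -0.295, -0.03, 91.8, 0, 0, 0.31, 0.297, -0.295, -0.03, 91.8, 0, 0, 0.31, 0.297, -0.295, -0.03, 91.8, 0, 0, 0.31, 0.297, -0.295, -0.03, 91.8]
}}

```text
clock: 1.3
position: [0.4504, 0.3118, 0.2156]
ee_rot: [0.375, -3.119, -0.001]
force: [0.4, 0.4, 0.6]
width: 0.999
gripper_force: 0.0
```

Run:
```python
from h import *
s=sensors.observe();cal=optics.calibration("wrist");img=optics.get_image("wrist");cv2.imwrite("pics/w1.png",img)
R=cv2.Rodrigues(s["ee_rot"])[0]
print(s["clock"],s["position"],s["dq"].max(),"yaw",np.arctan2(-R[0,1],R[1,1]),R[:,2])
u=cv2.projectPoints(np.array([[.452,.311,.016]]),cal["rvec"],cal["tvec"],cal["camera_matrix"],np.array(cal["D"]))[0][0,0];print(u)
print(fit(img,cal,"orange",u,(.452,.311),2))
m=mask(img,"orange");img[m>0]=img[m>0]//2+np.array([0,127,0],np.uint8);cv2.imwrite("pics/w1m.png",img)
```

```text
1.3 [0.45044541 0.31184255 0.21564361] 0.002050754423447681 yaw 0.2391038611895944 [-6.70911822e-04  4.73074277e-04 -9.99999663e-01]
[278.00896419 191.35752087]
(array([0.4596, 0.3177, 0.2654]), np.float64(0.349))
```

View pics/w1m.png

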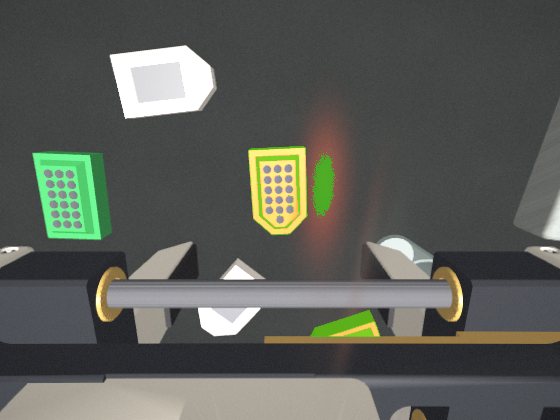

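The plate is at (278,190) in the wrist view, cut end down in the image. A reddish glare blob at (323,185) spoils the mask, so I tighten it.

```bash
python3 - <<'E'
import re
t=open('h.py').read()
t=t.replace('    else: m=(abs(h-9)<8)&(s>120)&(v>80)\n    return m.astype(np.uint8)','    else: m=(abs(h-11)<11)&(s>110)&(v>vmin)\n    m=cv2.morphologyEx(m.astype(np.uint8),cv2.MORPH_CLOSE,np.ones((3,3)))\n    return m')
t=t.replace('mask(img,kind):','mask(img,kind,vmin=130):')
open('h.py','w').write(t)
E
python3 - <<'E'
from h import *
img=cv2.imread("pics/w1.png");cal=optics.calibration("wrist")
h=cv2.cvtColor(img,cv2.COLOR_BGR2HSV)
print(h[185,[240,252,256,300,304,323]],h[[150,153,228],278])
print(fit(img,cal,"orange",(278,190),(.452,.311)))
for cam,p in(("top",(206,240)),("scene",(369,212))): print(fit(cv2.imread(f"pics/{cam}0.png"),optics.calibration(cam),"orange",p,(.452,.311)))
E
```

```text
[[ 90  11  72]
 [ 26 130 255]
 [ 24 139 255]
 [ 24 139 255]
 [ 26 129 255]
 [  5 131 160]] [[ 27 117 255]
 [ 27 122 255]
 [ 15 178 254]]
(array([0.4612, 0.3094, 0.314 ]), np.float64(0.313))
(array([0.4522, 0.3107, 0.2583]), np.float64(0.069))
(array([0.4483, 0.3126, 0.2716]), np.float64(0.051))
```

```bash
sed -i 's/abs(h-11)<11)&(s>110)/abs(h-16)<17)\&(s>90)/' h.py
python3 - <<'E'
from h import *
cal=optics.calibration("wrist")
print(fit(cv2.imread("pics/w1.png")*(mask(cv2.imread("pics/w1.png"),"orange",190)[...,None]>0),cal,"orange",(278,190),(.452,.311)))
for cam,p in(("top",(206,240)),("scene",(369,212))): print(fit(cv2.imread(f"pics/{cam}0.png"),optics.calibration(cam),"orange",p,(.452,.311)))
E
```

```text
(array([0.4524, 0.3115, 0.2798]), np.float64(0.028))
(array([0.4522, 0.3107, 0.2583]), np.float64(0.069))
(array([0.4483, 0.3126, 0.2716]), np.float64(0.051))
```

{"op": "arm_command", "data": {
  "deltas": [0, 0, 0.024, 0.0017, -0.0003, -0.05, 91.8, 0, 0, 0.024, 0.0017, -0.0003, -0.1, 91.8, 0, 0, 0.024, 0.0017, -0.0003, -0.14, 91.8, 0, 0, 0.024, 0.0017, -0.0003, -0.17, 91.8, 0, 0, 0.024, 0.0017, -0.0003, -0.192, 91.8, 0, 0, 0.024, 0.0017, -0.0003, -0.192, 91.8, 0, 0, 0.024, 0.0017, -0.0003, -0.192, 55, 0, 0, 0.024, 0.0017, -0.0003, -0.192, 55, 0, 0, 0.024, 0.0017, -0.0003, -0.192, 55, 0, 0, 0.024, 0.0017, -0.0003, -0.192, 55, 0, 0, 0.024, 0.0017, -0.0003, -0.192, 55, 0, 0, 0.024, 0.0017, -0.0003, -0.192, 55, 0, 0, 0.024, 0.0017, -0.0003, -0.192, 55],
  "force": 15
}}

```text
clock: 2.65
position: [0.4535, 0.3107, 0.0244]
ee_rot: [-0.43, 3.111, 0.001]
force: [0.0, -0.8, 6.8]
width: 0.656
gripper_force: 15.0
```

{"op": "arm_command", "data": {
  "deltas": [0, 0, 0, 0, 0, 0.02, 55, 0, 0, 0, 0, 0, 0.06, 55, 0, 0, 0, 0, 0, 0.11, 55, 0, 0, 0, 0, 0, 0.16, 55, 0, 0, -0.02, 0.02, -0.04, 0.2, 55, 0, 0, -0.12, 0.123, -0.518, 0.225, 55, 0, 0, -0.12, 0.123, -0.518, 0.225, 55, 0, 0, -0.12, 0.123, -0.518, 0.225, 55, 0, 0, -0.12, 0.123, -0.518, 0.225, 55, 0, 0, -0.12, 0.123, -0.518, 0.225, 55, 0, 0, -0.12, 0.123, -0.518, 0.225, 55, 0, 0, -0.12, 0.123, -0.518, 0.225, 55, 0, 0, -0.12, 0.123, -0.518, 0.225, 55, 0, 0, -0.12, 0.123, -0.518, 0.225, 55, 0, 0, -0.12, 0.123, -0.518, 0.225, 55, 0, 0, -0.12, 0.123, -0.518, 0.225, 55, 0, 0, -0.12, 0.123, -0.518, 0.225, 55, 0, 0, -0.12, 0.123, -0.518, 0.225, 55]
}}

```text
clock: 4.45
position: [0.576, -0.2063, 0.2484]
ee_rot: [0.137, -3.138, -0.002]
force: [-0.1, 0.4, -0.8]
width: 0.655
gripper_force: 15.0
```

```bash
cat > w.py <<'E'
from h import *
import sys
kind,x,y,name=sys.argv[1],float(sys.argv[2]),float(sys.argv[3]),sys.argv[4]
s=sensors.observe();cal=optics.calibration("wrist");img=optics.get_image("wrist");cv2.imwrite(f"pics/{name}.png",img)
R=cv2.Rodrigues(s["ee_rot"])[0]
print(s["clock"],s["position"].round(4),"yaw",np.arctan2(-R[0,1],R[1,1]).round(4),s["width"]*91.8)
u=cv2.projectPoints(np.array([[x,y,.09 if kind=="blue" else .016]]),cal["rvec"],cal["tvec"],cal["camera_matrix"],np.array(cal["D"]))[0][0,0];print(u)
print(fit(img,cal,kind,u,(x,y)))
E
python3 w.py blue .526 -.2075 w2
```

```text
4.45 [ 0.576  -0.2063  0.2484] yaw 0.0874 60.15536688778466
[282.32662055 147.95958136]
(array([ 0.5287, -0.2057,  0.0643]), np.float64(0.211))
```

View pics/w2.png

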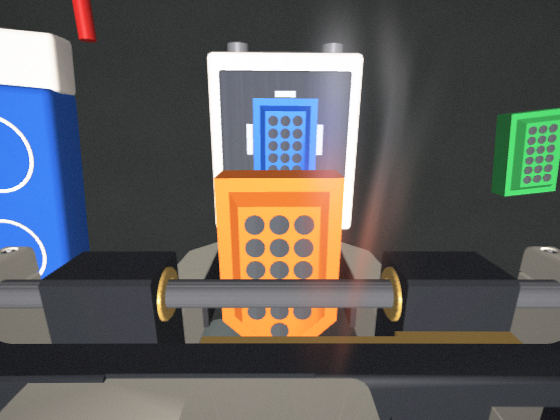

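Blue's square end is visible at (253–318, 100), and the held plate hides the rest. I fit only the visible rows, and fit the plate in the hand the same way.

Run:
```python
from h import *
img=cv2.imread("pics/w2.png");cal=optics.calibration("wrist");s=sensors.observe()
def cutfit(kind,r0,r1,c0,c1,q0,zoff=0,vmin=130):
    m=mask(img,kind,vmin);S=4
    pts=[];
    w=m[r0:r1,c0:c1]; n,lab,st,_=cv2.connectedComponentsWithStats(w);k=1+st[1:,4].argmax();w=(lab==k).astype(np.uint8)
    hull=cv2.convexHull(np.argwhere(w)[:,::-1].astype(np.int32));hm=np.zeros_like(w);cv2.fillConvexPoly(hm,hull,1)
    T=cv2.resize(hm*255,None,fx=S,fy=S)>127;P=prism(kind)+[0,0,zoff]
    def cost(q):
        c,sn=np.cos(q[2]),np.sin(q[2]);X=P@np.array([[c,-sn,0],[sn,c,0],[0,0,1]]).T+[q[0],q[1],0]
        u=cv2.projectPoints(X,cal["rvec"],cal["tvec"],cal["camera_matrix"],np.array(cal["D"]))[0][:,0]
        u=(u-[c0,r0]+.5)*S-.5;M=np.zeros(T.shape,np.uint8);cv2.fillConvexPoly(M,cv2.convexHull(np.round(u*16).astype(np.int32)),1,shift=4);M=M>0
        return 1-(M&T).sum()/max(1,(M|T).sum())
    q=np.array(q0);r=minimize(cost,q,method="Nelder-Mead",options=dict(initial_simplex=[q,q+[.01,0,0],q+[0,.01,0],q+[0,0,.1]],xatol=1e-5,fatol=1e-5));print(kind,r.x.round(4),r.fun)
cutfit("blue",80,168,225,345,[.527,-.207,.08])
# held: bottom of plate ~ .0244 below TCP
cutfit("orange",150,242,200,360,[.575,-.206,.087],s["position"][2]-.0244)
```

```text
blue [ 0.529  -0.2053  0.0765] 0.017197132416524874
orange [ 0.5746 -0.2062  0.0901] 0.007441110953125718
```

{"op": "arm_command", "data": {
  "deltas": [0, 0, -0.008, -0.0458, 0.0, -0.03, 55, 0, 0, -0.008, -0.0458, 0.0, -0.08, 55, 0, 0, -0.008, -0.0458, 0.0, -0.115, 55, 0, 0, -0.008, -0.0458, 0.0, -0.12, 55, 0, 0, -0.008, -0.0458, 0.0, -0.125, 55, 0, 0, -0.008, -0.0458, 0.0, -0.13, 55, 0, 0, -0.008, -0.0458, 0.0, -0.134, 55, 0, 0, -0.008, -0.0458, 0.0, -0.134, 55, 0, 0, -0.008, -0.0458, 0.0, -0.134, 55]
}}

```text
clock: 5.4
position: [0.5309, -0.2078, 0.1154]
ee_rot: [-0.116, 3.138, -0.0]
force: [0.1, -0.8, -0.2]
width: 0.653
gripper_force: 15.0
```

{"op": "arm_command", "data": {
  "deltas": [0, 0, 0, -0.0005, 0.001, -0.0015, 55, 0, 0, 0, -0.0005, 0.001, -0.003, 55, 0, 0, 0, -0.0005, 0.001, -0.0035, 55, 0, 0, 0, -0.0005, 0.001, -0.0035, 55]
}}

```text
clock: 5.8
position: [0.5301, -0.2066, 0.1123]
ee_rot: [-0.116, 3.139, 0.0]
force: [-4.0, 3.2, 10.9]
width: 0.65
gripper_force: 15.0
```

{"op": "arm_command", "data": {
  "deltas": [0, 0, 0, 0, 0, 0.0005, 80, 0, 0, 0, 0, 0, 0.0005, 85, 0, 0, 0, 0, 0, 0.0005, 88, 0, 0, 0, 0, 0, 0.0005, 88, 0, 0, 0, 0, 0, 0.01, 88, 0, 0, 0, 0, 0, 0.04, 88, 0, 0, 0, 0, 0, 0.09, 88, 0, 0, 0, 0.04, 0, 0.135, 91.8, 0, 0, 0, 0.04, 0, 0.135, 91.8, 0, 0, 0, 0.04, 0, 0.135, 91.8]
}}

```text
clock: 6.8
position: [0.5717, -0.2066, 0.248]
ee_rot: [-0.117, 3.136, -0.001]
force: [-0.3, -0.3, -0.8]
width: 0.999
gripper_force: 0.0
```

Run:
```python
from h import *
import h
img=optics.get_image("wrist");cv2.imwrite("pics/w3.png",img);cal=optics.calibration("wrist")
P0=h.prism("orange").copy();h.prism=lambda k:P0+[0,0,.088]
g=img*(mask(img,"orange",190)[...,None]>0)
u=cv2.projectPoints(np.array([[.529,-.206,.104]]),cal["rvec"],cal["tvec"],cal["camera_matrix"],np.array(cal["D"]))[0][0,0]
print(u,fit(g,cal,"orange",u,(.529,-.206)))
for dz in(.08,.088,.096):
    h.prism=lambda k:P0+[0,0,dz];r=[]
    for c,p in(("scene",(152,220)),("top",(435,210))):
        if dz==.08: cv2.imwrite(f"pics/{c}3.png",optics.get_image(c))
        r.append(fit(cv2.imread(f"pics/{c}3.png"),optics.calibration(c),"orange",p,(.529,-.206)))
    print(dz,r)
```

```text
[283.13913879 159.80294672] (array([ 0.5262, -0.2067,  0.0806]), np.float64(0.018))
0.08 [(array([ 0.5157, -0.2116,  0.0484]), np.float64(0.059)), (array([ 0.5315, -0.2136,  0.0885]), np.float64(0.041))]
0.088 [(array([ 0.5251, -0.2091,  0.056 ]), np.float64(0.043)), (array([ 0.5299, -0.2112,  0.0899]), np.float64(0.036))]
0.096 [(array([ 0.5352, -0.2064,  0.071 ]), np.float64(0.034)), (array([ 0.5286, -0.2089,  0.0891]), np.float64(0.034))]
```

View pics/w3.png

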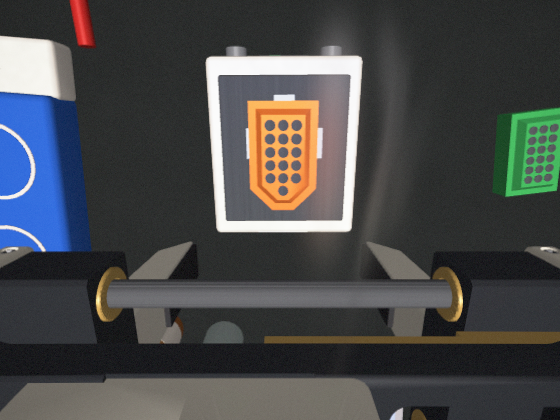

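The orange plate sits squarely on the blue one, at (283,155) in the image, with cut corners matched and fit height right. Now the far lid.

{"op": "arm_command", "data": {
  "deltas": [0, 0, -0.35, 0.033, 0.495, -0.03, 91.8, 0, 0, -0.35, 0.033, 0.495, -0.03, 91.8, 0, 0, -0.35, 0.033, 0.495, -0.03, 91.8, 0, 0, -0.35, 0.033, 0.495, -0.03, 91.8, 0, 0, -0.35, 0.033, 0.495, -0.03, 91.8, 0, 0, -0.35, 0.033, 0.495, -0.03, 91.8, 0, 0, -0.35, 0.033, 0.495, -0.03, 91.8, 0, 0, -0.35, 0.033, 0.495, -0.03, 91.8, 0, 0, -0.35, 0.033, 0.495, -0.03, 91.8, 0, 0, -0.35, 0.033, 0.495, -0.03, 91.8, 0, 0, -0.35, 0.033, 0.495, -0.03, 91.8, 0, 0, -0.35, 0.033, 0.495, -0.03, 91.8, 0, 0, -0.35, 0.033, 0.495, -0.03, 91.8]
}}

```text
clock: 8.25
position: [0.6026, 0.2859, 0.2153]
ee_rot: [-0.744, -3.051, 0.004]
force: [-0.2, -0.8, -0.1]
width: 0.998
gripper_force: 0.0
```

```bash
python3 w.py lid .605 .2885 w4
```

```text
8.25 [0.6026 0.2859 0.2153] yaw -0.4781 91.6068568935083
[282.32292023 190.89911844]
(array([ 0.6071,  0.2877, -0.4546]), np.float64(0.029))
```

View pics/w4.png

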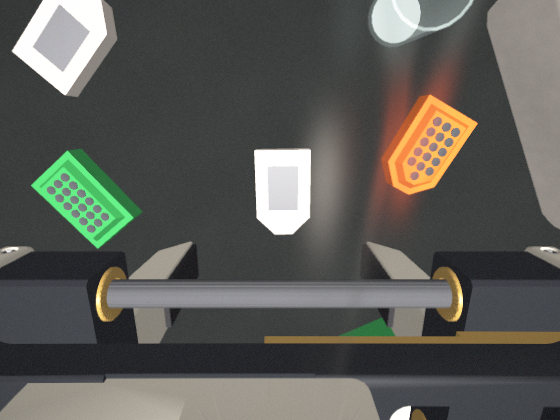

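{"op": "arm_command", "data": {
  "deltas": [0, 0, 0.011, 0.0037, 0.0016, -0.05, 91.8, 0, 0, 0.011, 0.0037, 0.0016, -0.1, 91.8, 0, 0, 0.011, 0.0037, 0.0016, -0.14, 91.8, 0, 0, 0.011, 0.0037, 0.0016, -0.17, 91.8, 0, 0, 0.011, 0.0037, 0.0016, -0.194, 91.8, 0, 0, 0.011, 0.0037, 0.0016, -0.194, 91.8, 0, 0, 0.011, 0.0037, 0.0016, -0.194, 55, 0, 0, 0.011, 0.0037, 0.0016, -0.194, 55, 0, 0, 0.011, 0.0037, 0.0016, -0.194, 55, 0, 0, 0.011, 0.0037, 0.0016, -0.194, 55, 0, 0, 0.011, 0.0037, 0.0016, -0.194, 55, 0, 0, 0.011, 0.0037, 0.0016, -0.194, 55, 0, 0, 0.011, 0.0037, 0.0016, -0.194, 55],
  "force": 15
}}

```text
clock: 9.6
position: [0.6067, 0.2897, 0.0225]
ee_rot: [0.715, 3.059, -0.0]
force: [-1.3, -1.6, 4.9]
width: 0.654
gripper_force: 15.0
```

{"op": "arm_command", "data": {
  "deltas": [0, 0, 0, 0, 0, 0.02, 55, 0, 0, 0, 0, 0, 0.06, 55, 0, 0, 0, 0, 0, 0.11, 55, 0, 0, 0, 0, 0, 0.16, 55, 0, 0, 0.02, -0.003, -0.04, 0.2, 55, 0, 0, 0.344, -0.032, -0.495, 0.25, 55, 0, 0, 0.344, -0.032, -0.495, 0.25, 55, 0, 0, 0.344, -0.032, -0.495, 0.25, 55, 0, 0, 0.344, -0.032, -0.495, 0.25, 55, 0, 0, 0.344, -0.032, -0.495, 0.25, 55, 0, 0, 0.344, -0.032, -0.495, 0.25, 55, 0, 0, 0.344, -0.032, -0.495, 0.25, 55, 0, 0, 0.344, -0.032, -0.495, 0.25, 55, 0, 0, 0.344, -0.032, -0.495, 0.25, 55, 0, 0, 0.344, -0.032, -0.495, 0.25, 55, 0, 0, 0.344, -0.032, -0.495, 0.25, 55, 0, 0, 0.344, -0.032, -0.495, 0.25, 55, 0, 0, 0.344, -0.032, -0.495, 0.25, 55]
}}

```text
clock: 11.4
position: [0.5751, -0.2028, 0.2718]
ee_rot: [0.132, -3.138, -0.002]
force: [1.0, 0.8, 0.1]
width: 0.654
gripper_force: 15.0
```

Run:
```python
from h import *
s=sensors.observe();R=cv2.Rodrigues(s["ee_rot"])[0];print(s["position"].round(4),np.arctan2(-R[0,1],R[1,1]).round(4))
cal=optics.calibration("wrist");img=optics.get_image("wrist");cv2.imwrite("pics/w5.png",img)
```

```text
[ 0.5751 -0.2028  0.2718] 0.0843
```

View pics/w5.png

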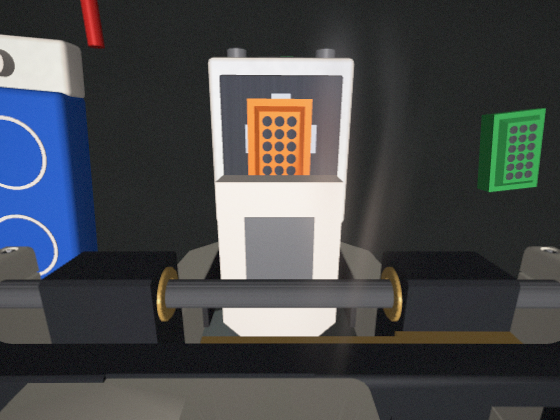

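Lid is held level, its rear top edge at (218–342, 182). The rear ledge corners of the orange plate below are at (248,99) and (312,99). I localize both with edge points.

Run:
```python
from h import *
img=cv2.imread("pics/w5.png");cal=optics.calibration("wrist")
g=cv2.cvtColor(img,cv2.COLOR_BGR2GRAY).astype(float)
print([ (c,g[170:190,c].astype(int).tolist()) for c in(240,320)])
print([(r,g[r,212:224].astype(int).tolist(),g[r,336:348].astype(int).tolist()) for r in(200,230)])
m=mask(img,"orange",190)
for r in(110,130,150,165): c=np.where(m[r,220:345])[0]+220;print(r,c.min(),c.max())
print([np.where(m[80:170,c])[0].min()+80 for c in(255,265,280,295,305)])
for n,pts,z in(("lid",[(218,182),(342,182),(280,182)],.2693),("or",[(247.5,98.5),(312,98.5),(280,98.5)],.112)):
    for p in pts: print(n,p,ground(cal,p,z).round(4))
```

```text
[(240, [81, 82, 84, 83, 81, 108, 113, 111, 112, 113, 111, 109, 211, 239, 243, 242, 242, 241, 243, 241]), (320, [118, 118, 118, 119, 122, 130, 134, 131, 130, 133, 135, 136, 212, 236, 238, 239, 238, 238, 238, 238])]
[(200, [41, 43, 43, 145, 226, 241, 241, 242, 242, 241, 241, 241], [238, 238, 238, 238, 238, 236, 237, 231, 190, 114, 74, 68]), (230, [41, 42, 42, 35, 40, 85, 209, 240, 240, 239, 240, 239], [237, 238, 237, 237, 195, 93, 70, 72, 66, 67, 63, 58])]
110 247 311
130 248 310
150 248 309
165 248 309
[np.int64(99), np.int64(99), np.int64(99), np.int64(99), np.int64(99)]
lid (218, 182) [ 0.5305 -0.2351]
lid (342, 182) [ 0.5256 -0.1779]
lid (280, 182) [ 0.528  -0.2065]
or (247.5, 98.5) [ 0.4837 -0.2395]
or (312, 98.5) [ 0.4787 -0.1808]
or (280, 98.5) [ 0.4811 -0.2099]
```

Run:
```python
from h import *
cal=optics.calibration("wrist");y=.083
ex=np.array([np.cos(y),np.sin(y)]);ey=np.array([-ex[1],ex[0]]);o=np.array([.5751,-.2028])
f=lambda p,z:((ground(cal,p,z)-o)@np.c_[ex,ey]*1000).round(1)
for p in[(217.6,230),(340.2,230),(279,181.6)]:print("lid",f(p,.2693))
for p in[(246.5,110),(311.5,110),(247.5,150),(309.5,150),(247.5,165),(309.5,165),(279,98.5)]:print("or",f(p,.112))
```

```text
lid [-23.6 -30. ]
lid [-23.7  29.4]
lid [-47.4  -0.3]
or [-84.2 -30.2]
or [-84.3  29.7]
or [-47.8 -30.2]
or [-48.  29.]
or [-33.5 -30.6]
or [-33.7  29.4]
or [-94.2  -0.2]
```

{"op": "arm_command", "data": {
  "deltas": [0, 0, -0.002, -0.0466, -0.0035, -0.03, 55, 0, 0, -0.002, -0.0466, -0.0035, -0.08, 55, 0, 0, -0.002, -0.0466, -0.0035, -0.11, 55, 0, 0, -0.002, -0.0466, -0.0035, -0.118, 55, 0, 0, -0.002, -0.0466, -0.0035, -0.123, 55, 0, 0, -0.002, -0.0466, -0.0035, -0.123, 55, 0, 0, -0.002, -0.0466, -0.0035, -0.123, 55]
}}

```text
clock: 12.15
position: [0.5293, -0.2087, 0.1508]
ee_rot: [-0.124, 3.137, -0.001]
force: [0.4, -0.1, -0.1]
width: 0.656
gripper_force: 15.0
```

{"op": "arm_command", "data": {
  "deltas": [0, 0, 0, -0.0006, 0.0019, -0.003, 55, 0, 0, 0, -0.0006, 0.0019, -0.008, 55, 0, 0, 0, -0.0006, 0.0019, -0.012, 55, 0, 0, 0, -0.0006, 0.0019, -0.013, 55, 0, 0, 0, -0.0006, 0.0019, -0.013, 55]
}}

```text
clock: 12.65
position: [0.5273, -0.2067, 0.136]
ee_rot: [0.123, -3.139, -0.0]
force: [0.9, 0.3, -1.2]
width: 0.656
gripper_force: 15.0
```

{"op": "arm_command", "data": {
  "deltas": [0, 0, 0, 0.0008, 0, -0.001, 55, 0, 0, 0, 0.0008, 0, -0.002, 55, 0, 0, 0, 0.0008, 0, -0.0025, 55, 0, 0, 0, 0.0008, 0, -0.0025, 55]
}}

```text
clock: 13.05
position: [0.5285, -0.2068, 0.1344]
ee_rot: [-0.123, 3.138, -0.0]
force: [-1.8, 0.5, 5.1]
width: 0.653
gripper_force: 15.0
```

Contact at the expected seated height, so I release and retreat.

{"op": "arm_command", "data": {
  "deltas": [0, 0, 0, 0, 0, 0.0005, 80, 0, 0, 0, 0, 0, 0.0005, 85, 0, 0, 0, 0, 0, 0.0005, 88, 0, 0, 0, 0, 0, 0.0005, 88, 0, 0, 0, 0, 0, 0.01, 88, 0, 0, 0, 0, 0, 0.04, 88, 0, 0, 0, 0, 0, 0.08, 88, 0, 0, 0, 0.04, 0, 0.12, 91.8, 0, 0, 0, 0.04, 0, 0.12, 91.8, 0, 0, 0, 0.04, 0, 0.12, 91.8, 0, 0, 0, 0.04, 0, 0.12, 91.8]
}}

```text
clock: 14.15
position: [0.567, -0.2066, 0.2527]
ee_rot: [0.123, -3.137, -0.001]
force: [0.3, -0.4, -0.3]
width: 1.002
gripper_force: 0.0
```

Run:
```python
from h import *
img=optics.get_image("wrist");sc=optics.get_image("scene")
a=cv2.resize(img[60:260,180:390],None,fx=1.8,fy=1.8);b=cv2.resize(sc[180:300,90:220],(390,360),interpolation=cv2.INTER_CUBIC)
cv2.imwrite("pics/end.png",np.hstack([a,b]))
```

```text
(no output)
```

View pics/end.png

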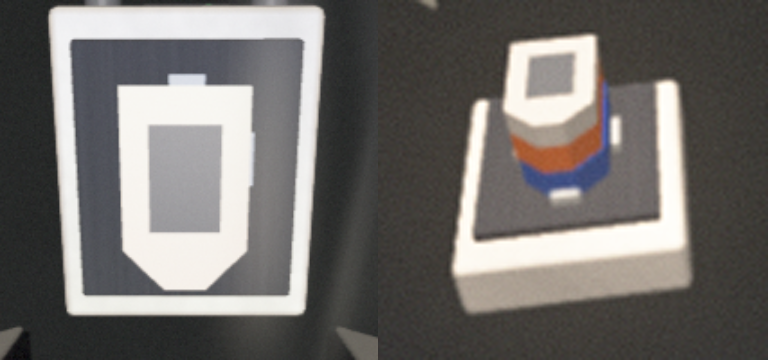

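The picture shows the lid flush over the orange plate, with no step and the cut corners aligned (left crop 185,190; right crop 555,85).

```bash
python3 -c "
from cell import arm
print(arm.sign_off())"
```

```text
the job is handed in; nothing more can be done
None
```

The orange plate is on the blue plate and the white lid is on the orange plate, cut corners matched and both released. The green plate was not touched, and the job was handed in at about 14 s; no verdict came back.

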